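Demagnetise a bearing at level four

TASK

Demagnetise the bearing that lies on the grey table demagnetiser: with a fingertip slide it along the plate until it rests snugly against both jaws of the blue V-stop, turn the black bar selector by pushing its side with a fingertip to level 4 (the fourth click clockwise from the red off mark), and only then press the green start key fully down and let it come up again. Do not grip the selector, do not lift or tip the bearing, leave the other things on the bench where they are, and finish clear of everything.

Things in the scene. Friction and masses are not known exactly. Their poses are not given: they have to be found in the camera images.
- demag: Fixed grey table demagnetiser, 200 mm deep (x) by 250 mm wide (y), origin at the centre of its underside on the bench, x pointing to its back, z up; it may stand turned by 0.3 rad. On its -y side a flat grey metal plate, 184 x 125 mm, top 54 mm up, with the bearing; on its +y side a black panel, top 52 mm up, with the selector (x 30, y 66 mm), the start key and a small orange lamp, 9 mm high (x -55, y 30 mm).
- seat (a point): Centre of a bearing that rests in the blue V-stop: x 35, y -55 mm of the unit, 61 mm above the bench; axes as the unit's. The stop stands on the plate at the +x side of this point: two blue plastic jaws, 12 mm high, their normals 50 degrees to either side of the unit's -x, so a bearing pushed to the unit's +x centres itself, or catches on one jaw and needs a second push.
- bearing_centre (a point): Centre of the loose bearing (half-way up): steel ring 62 mm outside, 35 mm bore, 14 mm high, about 0.16 kg, lying flat on the plate 60 to 85 mm on the -x side of the seat and up to 12 mm to either side of it.
- selector (a joint): Angle of the selector, rad: 0 at off (red dot), growing clockwise seen from above, 0.5236 a click; level n is n * 0.5236, so level 4 is 2.094; end stops just beyond off and 7. A sprung ball holds it in each position; 5 N at 30 mm from the axis take it over the hump half-way to the next, from where it snaps on by itself. Starts at off, 1 or 2.
- selector_hub (a point): Point on the selector's axis at the top of its black bar, 83 mm above the bench; its x axis runs along the bar to the pointer end (white line). Bar 12 mm wide, reaching 38 mm from the axis at the pointer end and 22 mm at the tail, its sides standing from 57 to 83 mm above the bench; under it a steel cap 34 mm in diameter, top 57.6 mm, on a dial plate 100 mm in diameter, top 53 mm.
- selector_tip (a point): Middle of the end face of the bar's pointer end, 38 mm from the axis, 70 mm above the bench.
- off_mark (a point): Red dot on the dial plate, 44 mm from the selector's axis: off. Clockwise from it, every 30 degrees, follow seven black bars, each thicker than the last: levels 1 to 7.
- level4_mark (a point): The fourth black bar on the dial plate, 44 mm from the selector's axis: the pointer end points at it at level 4.
- start_key (a joint): Travel of the green start key in m: 0 up, 0.006 fully down; a spring brings it back; 5 N hold it fully down.
- start_key_top (a point): Centre of the top face of the green start key, 28 mm in diameter, 74 mm above the bench when up, in a steel collar 44 mm in diameter whose top is 64 mm above the bench.
- plug_gauge: Bystander: steel plug gauge standing upright behind the demagnetiser, 35 mm in diameter, 102 mm high; origin at its foot.
- grease_tin: Bystander: round tin with a yellow label behind the demagnetiser, 63 mm in diameter, 43 mm high; origin at its foot.
- marker: Bystander: red marker lying behind the demagnetiser, 125 mm long, 18 mm thick; origin at its underside.
There are look-alikes about, which are no part of the job. What is meant by the part that bears bearing_centre is not purple or yellow, and is the smaller of those in its own colour.

How it is judged:
On the way, in this order (a step that is already met when the one before it is completed fails the run):
1. the bearing rests in the V-stop and the selector stands in level 4, in whichever order (horizontal distance between bearing_centre and seat below 0.006 m and value of joint selector between 1.944 and 2.244 rad and contact force between the fingers and selector below 0.3 N), for 0.2 s.
2. the start key is fully down (horizontal distance between bearing_centre and seat below 0.006 m and value of joint selector between 1.944 and 2.244 rad and value of joint start_key above 0.0048 m), for 0.1 s.
At the end, for the whole second after the job is handed in: The bearing lies flat in the V-stop (centre within 6 mm of the seat), the selector rests in level 4 (within 0.15 rad), the start key has come up again after having been pressed at least 4.8 mm with both in place, and the bystanders stand within 15 mm of where they were (horizontal distance between bearing_centre and seat below 0.006 m and value of joint selector between 1.944 and 2.244 rad and value of joint start_key below 0.0015 m and linear speed of bearing below 0.01 m/s and height (world z) of bearing_centre between 0.058 and 0.064 m); the robot touches nothing.
It fails at once if the start key is pressed before the bearing is in the stop and the selector at level 4 (value of joint start_key above 0.003 m and not (horizontal distance between bearing_centre and seat below 0.006 m and value of joint selector between 1.944 and 2.244 rad)).
It fails at once if the bearing is lifted or tipped (height (world z) of bearing_centre above 0.068 m or angle between bearing_centre's own z axis and vertical above 0.2 rad).
It fails at once if the selector is pinched between the fingers (contact force between the fingers and selector above 0.5 N and x of the grasp point in the frame of selector_hub between -0.025 and 0.042 m and y of the grasp point in the frame of selector_hub between -0.005 and 0.005 m and z of the grasp point in the frame of selector_hub below 0.012 m).
It fails at once if a bystander is moved (distance of any of plug_gauge, grease_tin, marker from where it was at the start of the episode above 0.015 m).
It also fails if it takes over 51 s, if anything falls off the work surface, if the arm or the gripper's body presses on something with over 40 N, if the wrist force passes 120 N, or if a joint passes its speed limit or range.

ROBOT

A 6-joint arm with a two-finger parallel gripper is mounted at the origin on a cart in front of the work surface, level with it; the furniture and walls round the work are solid. World frame = base frame: x ahead of the robot, y to its left, z up, the work surface at z = 0. Lengths are in m, angles in rad, forces in N, time in s.
With the tool pointing down it reaches from about 0.4 to 0.825 m from the base axis. Payload 7 kg.
Tool frame: the origin (TCP) lies midway between the tips of the shut fingers; the grasp point (between the pads) lies 19 mm behind it; z points along the fingers, y is the line along which they close (so a half turn about z gives the same grasp; the last joint's range is limited). The gripper opens to 88 mm and grips with 3 to 60 N. Pads are 19 mm wide; open, the fingers measure 130 mm over their backs; the gripper's body (78 mm by 193 mm) begins 47 mm behind the grasp point.
Start: joints at [-0.825, 0.359, 0.012, 0, -1.224, -0.288], TCP at [0.298, -0.605, 0.227] pointing down, gripper open.
Joint ranges: [-3.07, 3.07], [-1.43, 2.12], [-1.02, 1.25], [-3.03, 1.67], [-3.05, -0], [-3.03, 3.03]. Speed limits (rad/s): [2.39, 2.39, 3.01, 3.14, 3.14, 3.14].

INTERFACE

Orientations are given as [roll, pitch, yaw] about the fixed x, y, z axes, in that order (R = Rz(yaw) Ry(pitch) Rx(roll)).
In Python, from station import arm gives the robot as it stands.
- The arm moves only by the tool servo_tool, never from a script. Its argument "deltas" is a list of rows, each a list of 7 numbers: the closure, from -1 (fully open) to 1 (shut), then the shift along the tool's x, y, z in mm, then the turn, a rotation vector about the tool's x, y, z in degrees. In form: [[gripper, x, y, z, ax, ay, az], ...]. A call has 1 to 20 rows; each row shifts and turns the commanded pose from where the row before left it, along the tool's axes as they then stand; what a row does not reach is not made up. A row lasts 1/12 s, in which the tool goes at most 41.7 mm and 7.16 degrees, less where a joint would pass 70% of its speed; a pose out of reach is approached as far as the arm can. A call is refused whole if a number of a shift passes 41.7 or a number of a turn 7.16, either way. A call with a gripper value outside its range is refused whole. The fingers move at their own pace and stop on an object; "squeeze" is the grip in N (left out, the last holds). Time passes only in rows, so rows that do not move let the fingers close. It gives the time, the measured TCP pose, the force, the opening and the grip force at its end, in the units of the state.
- arm.get_state(): the state, without advancing time (a new reading comes with each control period).
- arm.grab_frame(name): name is "side" or "top" or "wrist"; returns a dict with "color" (400x640x3 uint8, red, green, blue), "K" (3x3 intrinsics, pixels), "distortion" ([k1, k2, p1, p2, k3] as OpenCV has them; the pictures are not rectified), "position" and "orientation" of the camera in the world. Camera axes: x right, y down, z forward; pixel columns grow to the right and rows downward; lengths in m; the calibration is good to about 2 mm. A picture is of the moment at which its call begins. There is no depth.
- arm.job_done(): hands the job in; it is judged then, once.
Trained networks look in a picture, given as the dict that the camera call returned (one of the last four; its "shot" number tells which), for a name from the list of things; names that differ only in an ending like _2 or _b are one class to them, and where a whole thing is asked for, a point or a joint stands for the part that bears it (a point fixed in the world has none). Each returns a list of dicts, best first, with "conf" (0 to 1); they miss things now and then, are a little off and sometimes report something else, mostly with a low value. They report only what shows in the picture. A call takes as long as a camera call. They do not tell look-alikes from the thing itself.
- arm.recognise(query, picture): "at" ([x, y, z] in m, in the coordinates of the camera as it stood for that picture, good to about 4 mm: the middle of the surface that is visible of it).
The state is a dict: "t": time; "q": joint angles; "qd": joint speeds; "joint_efforts": joint torques, N m; "eef_pos": TCP position; "ee_rot": TCP orientation; "force": force on the tool from outside, world axes, zero at the start; "moment": the same for the moment, N m; "width": finger opening in m; "gripper_force": force on a finger pad.
Only numpy, scipy, OpenCV 4.12 (cv2) and the standard library are available. Lean on these libraries where they do the work, as an engineer would, in place of code of your own. Each camera call takes 0.05 s, during which the arm holds its last target. There are 200 camera calls.

## Working session

There is one attempt and no reset: what is moved stays moved. The work goes in short steps, Python scripts to look and compute and a tool call to move; the robot and the scene stay as the last step left them, time stands still between calls to the robot, and variables do not carry over. Pictures are saved under pics/ and viewed, at most 10 in all, crops included, and the job is handed in when it is done.

Besides the shell and the picture viewer there is one more tool, called after "Emit:" by a JSON object that holds its "op" and its "data". servo_tool: Moves the arm, as the interface text tells. Its arguments: {"type":"object","properties":{"deltas":{"type":"array","items":{"type":"array","items":{"type":"number"}}},"squeeze":{"type":"number"}},"required":["deltas"]}

```bash
mkdir -p pics; ls
cat > h.py <<'E'
import numpy as np, cv2
from station import arm
from scipy.spatial.transform import Rotation as R
def rot(f):
    o=np.array(f["orientation"],float)
    return o if o.shape==(3,3) else (R.from_euler('xyz',o).as_matrix() if o.size==3 else R.from_quat(o).as_matrix())
def world(f,p): return rot(f)@np.array(p)+np.array(f["position"])
def pix(f,P):
    c=rot(f).T@(np.array(P)-np.array(f["position"]))
    return cv2.projectPoints(c.reshape(1,3),np.zeros(3),np.zeros(3),np.array(f["K"]),np.array(f["distortion"]))[0].ravel()
def ray(f,u,v,z):
    a=cv2.undistortPoints(np.array([[[u,v]]],float),np.array(f["K"]),np.array(f["distortion"])).ravel()
    d=rot(f)@np.array([a[0],a[1],1]); p=np.array(f["position"],float)
    return p+d*(z-p[2])/d[2]
def save(f,n,crop=None,s=1):
    im=f["color"][:,:,::-1]
    if crop: u0,v0,u1,v1=crop; im=im[v0:v1,u0:u1]
    cv2.imwrite("pics/"+n,cv2.resize(im,None,fx=s,fy=s,interpolation=cv2.INTER_CUBIC))
def see(f,names):
    for n in names:
        for d in arm.recognise(n,f)[:4]:
            w=world(f,d["at"]); print(n,round(d["conf"],2),w.round(4),pix(f,w).round(0))
E
python3 - <<'E'
from h import *
f=arm.grab_frame("top"); print(f["position"],f["orientation"]); save(f,"top0.png")
see(f,["bearing_centre","selector_hub","selector_tip","off_mark","level4_mark","start_key_top","seat","demag","plug_gauge","grease_tin","marker"])
f=arm.grab_frame("side"); print(f["position"],f["orientation"]); save(f,"side0.png")
see(f,["bearing_centre","selector_hub","start_key_top"])
print(arm.get_state())
E
```

```text
pics
[0.50934718 0.21160333 0.91378411] [-3.00993983 -0.00626283 -1.54131547]
bearing_centre 0.82 [0.7221 0.3476 0.0154] [260. 160.]
bearing_centre 0.76 [0.4825 0.1092 0.0672] [368. 273.]
bearing_centre 0.75 [0.4257 0.3577 0.0111] [249. 295.]
selector_hub 0.59 [0.5667 0.2305 0.0819] [310. 229.]
selector_tip 0.86 [0.5704 0.2352 0.0835] [308. 227.]
off_mark 0.81 [0.5325 0.1709 0.0538] [338. 247.]
level4_mark 0.64 [0.5351 0.169  0.0538] [339. 246.]
start_key_top 0.6 [0.4798 0.235  0.0709] [306. 272.]
seat 0.67 [0.5339 0.1692 0.0518] [339. 247.]
demag 0.56 [0.534  0.1712 0.0602] [338. 247.]
plug_gauge 0.57 [0.6692 0.0888 0.1024] [382. 180.]
grease_tin 0.89 [0.7008 0.2377 0.0431] [309. 168.]
grease_tin 0.18 [0.5628 0.2302 0.0806] [310. 231.]
marker 0.9 [0.7137 0.152  0.0196] [348. 166.]
marker 0.64 [0.4725 0.2335 0.0729] [307. 276.]
[ 0.61088975 -0.55710067  0.50752122] [-2.06969403  0.02589413 -0.02500847]
bearing_centre 0.79 [0.7261 0.3466 0.0212] [362. 193.]
bearing_centre 0.76 [0.4965 0.1083 0.0655] [268. 230.]
bearing_centre 0.62 [0.7794 0.039  0.0138] [404. 265.]
bearing_centre 0.54 [0.5682 0.2273 0.0725] [303. 199.]
selector_hub 0.7 [0.5699 0.2219 0.0762] [303. 199.]
{'t': 0.8, 'q': array([-8.24911917e-01,  3.58535521e-01,  1.18929832e-02, -2.43264848e-05,
       -1.22407935e+00, -2.88102002e-01]), 'qd': array([ 1.22271305e-03, -1.23742378e-03,  7.82690107e-05, -2.33281894e-04,
        1.07072962e-03, -2.99797447e-04]), 'joint_efforts': array([ 5.02342573e-04, -5.82286227e+01,  2.93289685e+01,  7.00203225e+00,
        1.24879592e-02, -3.91792156e-06]), 'eef_pos': array([ 0.29830456, -0.60548092,  0.22659552]), 'ee_rot': array([-3.14152779e+00,  4.30862581e-05, -2.68381851e+00]), 'force': array([ 0.08801425,  0.48413273, -0.16633117]), 'moment': array([-0.00721211, -0.00678848,  0.00060955]), 'gripper_force': 0.0, 'width': 0.08705137447847693}
```

Run:
```python
import cv2
a=cv2.imread("pics/top0.png")[120:340,200:460]; cv2.imwrite("pics/top0c.png",cv2.resize(a,None,fx=2.7,fy=2.7,interpolation=cv2.INTER_CUBIC))
```

```text
(no output)
```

View pics/top0.png

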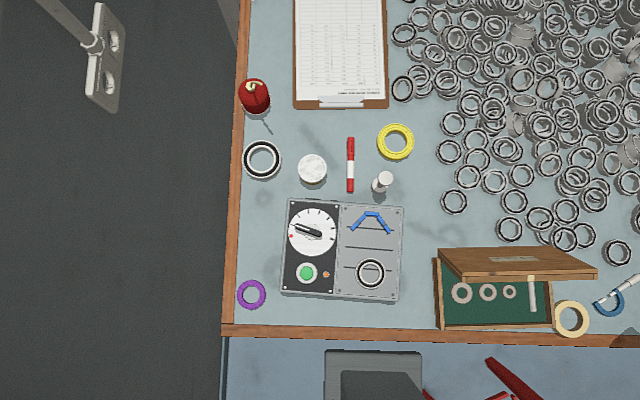

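View pics/top0c.png

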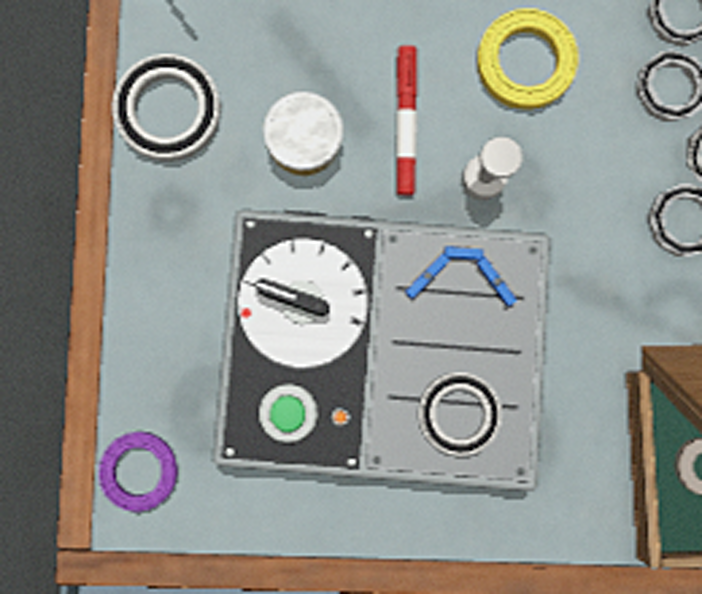

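The bearing candidates are:
- the steel ring on the plate at (370,273)
- a bigger steel ring on the bench at (262,160)
- a yellow ring at (395,141)
- a purple ring at (251,294)
- the tan and blue rings, and the bin of rings to the right

By the description it is the one on the plate at (370,273): steel, and smaller than the ring at (262,160). The crop confirms this. The selector is at about level 1, and the red dot is at crop pixel (247,313).

Next I'll fit the unit pose and move in for a wrist view.

```bash
cat >> h.py <<'E'
from scipy.optimize import least_squares
def unit(p,P): 
    c,s=np.cos(p[2]),np.sin(p[2]); return np.array([p[0]+c*P[0]-s*P[1],p[1]+s*P[0]+c*P[1],P[2]])
def fit(f,pts,x0):
    g=lambda p:np.concatenate([pix(f,unit(p,P))-uv for P,uv in pts]) 
    r=least_squares(g,x0,loss='soft_l1'); return r.x,g(r.x).reshape(-1,2)
E
python3 - <<'E'
from h import *
f=arm.grab_frame("top")
c=lambda u,v:np.array([200+u/2.7,120+v/2.7])-0.3
pts=[((.1,.125,.052),c(238,210)),((.1,-.125,.052),c(549,237)),((-.1,.125,.052),c(219,467)),((-.1,-.125,.052),c(535,490)),((-.055,.030,.061),c(341,416)),((.03,.066,.053),c(304,303))]
p,r=fit(f,pts,[.53,.17,0]); print(p,r.round(1))
hub=unit(p,(.03,.066,.083)); print("hub",hub,"seat",unit(p,(.035,-.055,.061)))
inv=lambda w:R.from_euler('z',-p[2]).apply(w-np.array([p[0],p[1],0]))
for n,uv,z in [("bearing",c(459,414),.068),("key",c(288,412),.074),("off",c(247,313),.053),("tip",c(255,287),.083),("tail",c(327,307),.083)]:
    w=ray(f,*uv,z); d=w-hub; print(n,w.round(4),inv(w).round(4),"ang from hub",np.degrees(np.arctan2(d[1],d[0])).round(1),np.hypot(*d[:2]).round(4))
E
```

```text
[ 0.53000415  0.16190064 -0.04815865] [[-0.9 -0.7]
 [ 1.5 -1.5]
 [-2.5  0. ]
 [ 1.8  1.1]
 [ 0.2  0.6]
 [-0.3 -0. ]]
hub [0.56314661 0.22637992 0.083     ] seat [0.56231587 0.1052795  0.061     ]
bearing [0.4821 0.1062 0.068 ] [-0.0452 -0.058   0.068 ] ang from hub -124.0 0.145
key [0.48   0.2348 0.074 ] [-0.0535  0.0704  0.074 ] ang from hub 174.2 0.0836
off [0.554  0.2697 0.053 ] [0.0188 0.1088 0.053 ] ang from hub 101.9 0.0443
tip [0.5721 0.2624 0.083 ] [0.0372 0.1025 0.083 ] ang from hub 76.1 0.0372
tail [0.5587 0.208  0.083 ] [0.0265 0.0474 0.083 ] ang from hub -103.6 0.0189
```

Emit:
{"op": "servo_tool", "data": {"deltas": [[1, 0, 0, 0, 0, 0, 0]]}}

```text
t: 0.93
eef_pos: [0.2983, -0.6055, 0.2266]
ee_rot: [3.142, 0.0, -2.684]
force: [1.0, 0.1, 0.7]
width: 0.085
gripper_force: 0.0
```

Emit:
{"op": "servo_tool", "data": {"deltas": [[1, 0, 0, -12, 0, 0, 5.8], [1, 0, 0, -12, 0, 0, 5.8], [1, 0, 0, -12, 0, 0, 5.8], [1, 0, 0, -12, 0, 0, 5.8], [1, 0, 0, -12, 0, 0, 5.8], [1, -7, 38, 0, 0, 0, 0], [1, -7, 38, 0, 0, 0, 0], [1, -7, 38, 0, 0, 0, 0], [1, -7, 38, 0, 0, 0, 0], [1, -7, 38, 0, 0, 0, 0], [1, -7, 38, 0, 0, 0, 0], [1, -7, 38, 0, 0, 0, 0], [1, -7, 38, 0, 0, 0, 0], [1, -7, 38, 0, 0, 0, 0], [1, -7, 38, 0, 0, 0, 0], [1, -7, 38, 0, 0, 0, 0], [1, -7, 38, 0, 0, 0, 0], [1, -7, 38, 0, 0, 0, 0], [1, -7, 38, 0, 0, 0, 0], [1, -7, 38, 0, 0, 0, 0]]}}

```text
t: 2.6
eef_pos: [0.4306, -0.0393, 0.2871]
ee_rot: [3.141, 0.001, 3.093]
force: [0.0, -1.0, -0.2]
width: 0.0007
gripper_force: 0.0
```

Emit:
{"op": "servo_tool", "data": {"deltas": [[1, -7, 38, 0, 0, 0, 0], [1, -7, 38, 0, 0, 0, 0], [1, -7, 38, 0, 0, 0, 0], [1, -7, 38, 0, 0, 0, 0], [1, 0, 30, 0, 0, 0, 0], [1, 0, 0, 0, 0, 0, 0], [1, 0, 0, 0, 0, 0, 0]]}}

```text
t: 3.18
eef_pos: [0.4674, 0.1406, 0.2863]
ee_rot: [-3.141, -0.001, 3.096]
force: [-1.3, -0.4, 0.7]
width: 0.0007
gripper_force: 0.0
```

Run:
```python
from h import *
f=arm.grab_frame("wrist"); print(f["position"],f["orientation"]); save(f,"w1.png",s=1.25)
see(f,["bearing_centre","selector_hub","selector_tip","start_key_top","seat","off_mark"])
print(arm.get_state()["q"])
```

```text
[0.3985688  0.14375208 0.44496423] [2.88713591e+00 8.42994809e-04 1.52486750e+00]
bearing_centre 0.79 [0.6895 0.3651 0.0187] [457. 292.]
bearing_centre 0.71 [0.4269 0.3554 0.0135] [462. 136.]
bearing_centre 0.64 [0.4771 0.1023 0.0667] [292. 184.]
bearing_centre 0.25 [0.4757 0.2374 0.0745] [392. 180.]
selector_tip 0.57 [0.4777 0.1064 0.0709] [295. 185.]
selector_tip 0.21 [0.4773 0.2356 0.0769] [391. 181.]
seat 0.78 [0.4765 0.1734 0.0524] [343. 179.]
off_mark 0.84 [0.4761 0.1775 0.0525] [346. 179.]
[ 6.92057594e-01  7.76065325e-03 -2.88899735e-01  1.49836686e-05
 -1.27358177e+00 -2.31254256e+00]
```

View pics/w1.png

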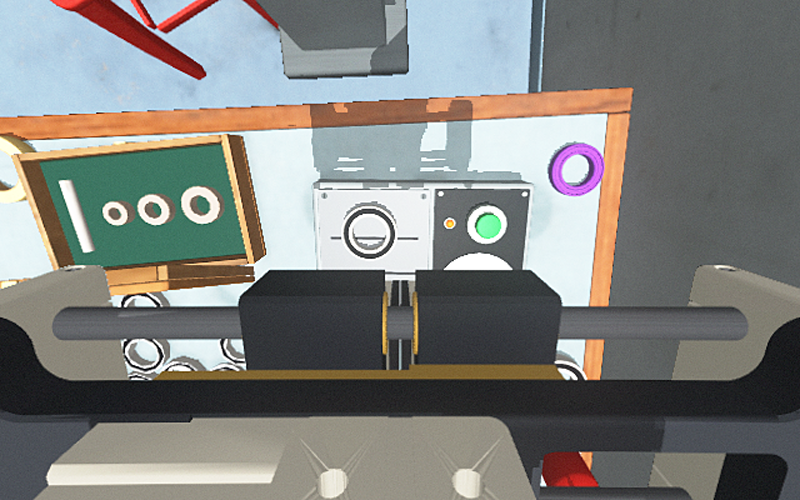

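The wrist picture shows the near half of the unit. The bearing is at about (369,230), the lamp at (449,224), the key at (488,224) and the near plate corners at (318,186) and (533,185). The gripper hides the rest. I'll compare these with the top-camera fit.

Run:
```python
from h import *
f=arm.grab_frame("wrist")
p=[0.53000415,0.16190064,-0.04815865]
for n,P in [("lamp",(-.055,.03,.061)),("cornerR",(-.1,.125,.052)),("cornerL",(-.1,-.125,.052)),("key",(-.0535,.0704,.074)),("bear",(-.0452,-.058,.068)),("hub",(.03,.066,.083))]: print(n,(pix(f,unit(p,P))*1.25).round(1))
hsv=cv2.cvtColor(f["color"],cv2.COLOR_RGB2HSV)
for n,lo,hi,z in [("green",(45,80,60),(80,255,255),.074),("orange",(8,120,120),(22,255,255),.061)]:
    m=cv2.inRange(hsv,lo,hi)[150:215,260:430]; y,x=np.nonzero(m); u,v=x.mean()+260,y.mean()+150; print(n,len(x),u*1.25,v*1.25,ray(f,u,v,z))
t=arm.grab_frame("top");
```

```text
lamp [450.5 223.8]
cornerR [536.9 182. ]
cornerL [310.7 182.4]
key [489.7 227.4]
bear [371.3 233.9]
hub [483.  302.6]
green 325 489.50384615384615 224.2423076923077 [0.47646829 0.2345752  0.074     ]
orange 18 451.11111111111114 221.52777777777777 [0.47397914 0.19518658 0.061     ]
```

Emit:
{"op": "servo_tool", "data": {"deltas": [[1, 12, -12.5, 0, 0, 0, 0], [1, 12, -12.5, 0, 0, 0, 0], [1, 12, -12.5, 30, 0, 0, 0], [1, 0, 0, 35, 0, 0, 0], [1, 0, 0, 35, 0, 0, 0], [1, 0, 0, 35, 0, 0, 0], [1, 0, 0, 30, 0, 0, 0], [1, 0, 0, 20, 0, 0, 0], [1, 0, 0, 15, 0, 0, 0], [1, 0, 0, 10, 0, 0, 0], [1, 0, 0, 10, 0, 0, 0], [1, 0, 0, 8, 0, 0, 0], [1, 0, 0, 0, 0, 0, 0], [1, 0, 0, 0, 0, 0, 0]]}}

```text
t: 4.8
eef_pos: [0.4297, 0.1033, 0.0585]
ee_rot: [-3.141, -0.0, 3.093]
force: [0.3, -0.5, -0.2]
width: 0.0004
gripper_force: 0.0
```

Emit:
{"op": "servo_tool", "data": {"deltas": [[1, -4, 0.3, 0, 0, 0, 0], [1, -4, 0.3, 0, 0, 0, 0], [1, -5, 0.4, 0, 0, 0, 0], [1, -5, 0.4, 0, 0, 0, 0], [1, -5, 0.4, 0, 0, 0, 0], [1, -5, 0.4, 0, 0, 0, 0], [1, -5, 0.4, 0, 0, 0, 0], [1, -5, 0.4, 0, 0, 0, 0], [1, -5, 0.4, 0, 0, 0, 0], [1, -5, 0.4, 0, 0, 0, 0], [1, -5, 0.4, 0, 0, 0, 0], [1, -5, 0.4, 0, 0, 0, 0], [1, -5, 0.4, 0, 0, 0, 0], [1, -5, 0.4, 0, 0, 0, 0], [1, -5, 0.4, 0, 0, 0, 0], [1, -4, 0.3, 0, 0, 0, 0], [1, -3, 0.2, 0, 0, 0, 0], [1, 0, 0, 0, 0, 0, 0]]}}

```text
t: 6.3
eef_pos: [0.5107, 0.106, 0.0585]
ee_rot: [3.141, 0.0, 3.093]
force: [-1.0, 0.4, -0.0]
width: 0.0009
gripper_force: 0.1
```

Run:
```python
from h import *
f=arm.grab_frame("top"); save(f,"top1.png",(270,180,430,310),4)
```

```text
(no output)
```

View pics/top1.png

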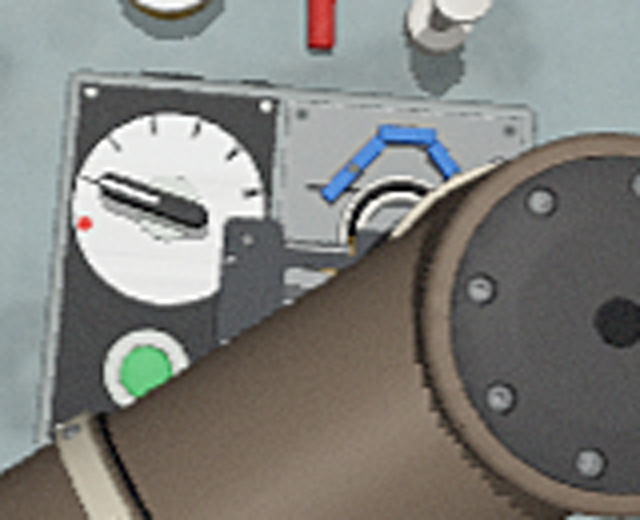

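The top view shows the ring at about (400,215) in the crop, in front of the blue jaws with a few mm left to go. I'll push on slowly.

Emit:
{"op": "servo_tool", "data": {"deltas": [[1, -2, 0.1, 0, 0, 0, 0], [1, -2, 0.1, 0, 0, 0, 0], [1, -2, 0.1, 0, 0, 0, 0], [1, -1, 0, 0, 0, 0, 0], [1, -1, 0, 0, 0, 0, 0], [1, 0, 0, 0, 0, 0, 0]]}}

```text
t: 6.85
eef_pos: [0.5181, 0.1059, 0.0586]
ee_rot: [3.142, 0.0, 3.093]
force: [0.2, 0.2, -0.4]
width: 0.0005
gripper_force: 0.3
```

Emit:
{"op": "servo_tool", "data": {"deltas": [[1, -1, 0, 0, 0, 0, 0], [1, -1, 0, 0, 0, 0, 0], [1, -1, 0, 0, 0, 0, 0], [1, 0, 0, 0, 0, 0, 0]]}}

```text
t: 7.18
eef_pos: [0.5208, 0.1055, 0.0585]
ee_rot: [-3.141, -0.001, 3.093]
force: [-1.7, 0.1, 1.5]
width: 0.0004
gripper_force: 1.1
```

Emit:
{"op": "servo_tool", "data": {"deltas": [[1, -1, 0, 0, 0, 0, 0], [1, -1, 0, 0, 0, 0, 0], [1, 0, 0, 0, 0, 0, 0]]}}

```text
t: 7.43
eef_pos: [0.5213, 0.105, 0.0583]
ee_rot: [-3.14, -0.003, 3.093]
force: [-8.7, 0.6, 5.4]
width: 0.0006
gripper_force: 4.2
```

Emit:
{"op": "servo_tool", "data": {"deltas": [[1, 6, 0, 0, 0, 0, 0], [1, 10, 0, 0, 0, 0, 0], [1, 4, 0, -10, 0, 0, 0], [1, 0, 0, -30, 0, 0, 0], [1, 0, 0, -30, 0, 0, -7.16], [1, 0, 0, -20, 0, 0, -7.16], [1, 0, 0, 0, 0, 0, -7.16], [1, 0, 0, 0, 0, 0, -7.16], [1, 0, 0, 0, 0, 0, -7.16], [1, 0, 0, 0, 0, 0, -7.16], [1, 0, 0, 0, 0, 0, -7.16], [1, 0, 0, 0, 0, 0, -7.16], [1, 0, 0, 0, 0, 0, -7.16], [1, 0, 0, 0, 0, 0, -7.16], [1, 0, 0, 0, 0, 0, -7.16], [1, 0, 0, 0, 0, 0, -7.16], [1, 0, 0, 0, 0, 0, -7.16], [1, 0, 0, 0, 0, 0, -7.16], [1, 0, 0, 0, 0, 0, -7.16], [1, 0, 0, 0, 0, 0, -7.16]]}}

```text
t: 9.1
eef_pos: [0.5029, 0.1068, 0.1496]
ee_rot: [-3.14, 0.0, -1.184]
force: [0.2, -0.3, -0.3]
width: 0.0005
gripper_force: 0.0
```

Emit:
{"op": "servo_tool", "data": {"deltas": [[1, 0, 0, 0, 0, 0, -7.16], [1, 0, 0, 0, 0, 0, -7.16], [1, 0, 0, 0, 0, 0, -7.16], [1, 0, 0, 0, 0, 0, -7.16], [1, 0, 0, 0, 0, 0, -7.16], [1, 0, 0, 0, 0, 0, -7.16], [1, 0, 0, 0, 0, 0, -7.16], [1, 0, 0, 0, 0, 0, 0], [1, 0, 0, 0, 0, 0, 0]]}}

```text
t: 9.85
eef_pos: [0.503, 0.1067, 0.1494]
ee_rot: [-3.141, -0.001, -0.319]
force: [0.4, -0.3, -0.9]
width: 0.0001
gripper_force: 0.0
```

```bash
python3 - <<'E'
from h import *
p=[.5285,.1615,-.048]
f=arm.grab_frame("wrist"); print(f["position"]); cv2.imwrite("pics/w2.png",f["color"][:,:,::-1])
see(f,["bearing_centre","selector_tip","selector_hub","off_mark","level4_mark"])
g=arm.grab_frame("side"); cv2.imwrite("pics/s2.png",g["color"][:,:,::-1]); see(g,["bearing_centre"])
print(unit(p,(.035,-.055,.068)),pix(f,unit(p,(.035,-.055,.068))),pix(g,unit(p,(.035,-.055,.068))))
E
cat > /dev/null
```

```text
[0.56600695 0.08531662 0.30808822]
bearing_centre 0.9 [0.7054 0.3163 0.0185] [37. 56.]
bearing_centre 0.68 [0.562  0.1065 0.0697] [297. 136.]
bearing_centre 0.56 [0.4483 0.34   0.0124] [147. 290.]
selector_tip 0.77 [0.5642 0.2243 0.0835] [158. 181.]
selector_hub 0.65 [0.564  0.2265 0.0871] [153. 183.]
off_mark 0.59 [0.5614 0.1586 0.0571] [243. 155.]
level4_mark 0.89 [0.5656 0.1558 0.0553] [245. 149.]
bearing_centre 0.97 [0.7255 0.3453 0.0215] [362. 193.]
bearing_centre 0.78 [0.7799 0.0366 0.0136] [405. 266.]
bearing_centre 0.58 [0.4211 0.362  0.0129] [253. 196.]
bearing_centre 0.49 [0.4825 0.2263 0.0759] [267. 200.]
[0.5608207  0.10488399 0.068     ] [299.54184757 136.83558995] [298.05499909 229.15187282]
```

View pics/w2.png

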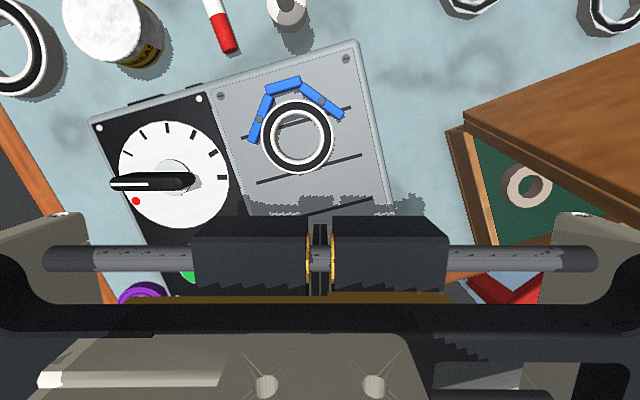

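The wrist view shows the ring at (297,136) against both blue jaws, within about 2 px of where I predicted the seat. The bar points left to level 1: the red dot is at (136,201), one mark is hidden under the bar and six more show clockwise. Now the selector.

Emit:
{"op": "servo_tool", "data": {"deltas": [[1, -1, -30, 0, 0, 0, 0], [1, -1, -35, 0, 0, 0, 0], [1, -1, -35, 0, 0, 0, 0], [1, -1, -35, 0, 0, 0, 0], [1, -2, -29.5, 0, 0, 0, 0], [1, 0, 0, 30, 0, 0, 0], [1, 0, 0, 25, 0, 0, 0], [1, 0, 0, 15, 0, 0, 0], [1, 0, 0, 10, 0, 0, 0], [1, 0, 0, 5, 0, 0, 0], [1, 0, 0, 0, 0, 0, 0], [1, 0, 0, 0, 0, 0, 0]]}}

```text
t: 11.25
eef_pos: [0.5489, 0.265, 0.0643]
ee_rot: [-3.141, -0.001, -0.316]
force: [0.7, 0.5, -0.8]
width: 0.0003
gripper_force: 0.0
```

Run:
```python
from h import *
hub=np.array([.5625,.2262]);L=33;off=16.5
# rows: turn bar from 72 to -18-ish; start at standoff
s=arm.get_state();y0=np.degrees(s["ee_rot"][2]);print(s["eef_pos"],y0)
pos=s["eef_pos"][:2]*1e3;yaw=y0
def tgt(th,o): t=np.radians(th);return hub*1e3+L*np.array([np.cos(t),np.sin(t)])+o*np.array([-np.sin(t),np.cos(t)])
for th,o in [(72,20),(72,16)]+[(t,15.5) for t in range(66,-20,-6)]:
    q=tgt(th,o);d=q-pos;a=np.radians(yaw)
    az=-((th-90)-yaw); print(th,[round(d@[np.cos(a),np.sin(a)],1),round(d@[np.sin(a),-np.cos(a)],1),0,0,0,round(az,1)]); pos=q;yaw=th-90
```

```text
[0.54887041 0.26498739 0.06427384] -18.096827744090888
72 [np.float64(4.9), np.float64(-0.3), 0, 0, 0, np.float64(-0.1)]
72 [np.float64(4.0), np.float64(0.0), 0, 0, 0, 0]
66 [np.float64(4.0), np.float64(-1.4), 0, 0, 0, 6]
60 [np.float64(3.5), np.float64(-1.4), 0, 0, 0, 6]
54 [np.float64(3.5), np.float64(-1.4), 0, 0, 0, 6]
48 [np.float64(3.5), np.float64(-1.4), 0, 0, 0, 6]
42 [np.float64(3.5), np.float64(-1.4), 0, 0, 0, 6]
36 [np.float64(3.5), np.float64(-1.4), 0, 0, 0, 6]
30 [np.float64(3.5), np.float64(-1.4), 0, 0, 0, 6]
24 [np.float64(3.5), np.float64(-1.4), 0, 0, 0, 6]
18 [np.float64(3.5), np.float64(-1.4), 0, 0, 0, 6]
12 [np.float64(3.5), np.float64(-1.4), 0, 0, 0, 6]
6 [np.float64(3.5), np.float64(-1.4), 0, 0, 0, 6]
0 [np.float64(3.5), np.float64(-1.4), 0, 0, 0, 6]
-6 [np.float64(3.5), np.float64(-1.4), 0, 0, 0, 6]
-12 [np.float64(3.5), np.float64(-1.4), 0, 0, 0, 6]
-18 [np.float64(3.5), np.float64(-1.4), 0, 0, 0, 6]
```

Emit:
{"op": "servo_tool", "data": {"deltas": [[1, 4.5, 0, 0, 0, 0, 0], [1, 4, 0, 0, 0, 0, 0], [1, 4, -1.4, 0, 0, 0, 6], [1, 3.5, -1.4, 0, 0, 0, 6], [1, 3.5, -1.4, 0, 0, 0, 6], [1, 3.5, -1.4, 0, 0, 0, 6], [1, 3.5, -1.4, 0, 0, 0, 6], [1, 3.5, -1.4, 0, 0, 0, 6], [1, 0, 0, 0, 0, 0, 0]]}}

```text
t: 12.0
eef_pos: [0.5797, 0.2588, 0.0649]
ee_rot: [-3.139, 0.001, -0.951]
force: [-1.3, 1.8, 1.7]
width: 0.0007
gripper_force: 1.1
```

Emit:
{"op": "servo_tool", "data": {"deltas": [[1, 3.5, -1.4, 0, 0, 0, 6], [1, 3.5, -1.4, 0, 0, 0, 6], [1, 3.5, -1.4, 0, 0, 0, 6], [1, 3.5, -1.4, 0, 0, 0, 6], [1, 1.75, -0.7, 0, 0, 0, 3], [1, 1.75, -0.7, 0, 0, 0, 3], [1, 1.75, -0.7, 0, 0, 0, 3], [1, 1.75, -0.7, 0, 0, 0, 3], [1, 1.75, -0.7, 0, 0, 0, 3], [1, 0, 0, 0, 0, 0, 0]]}}

```text
t: 12.83
eef_pos: [0.5952, 0.2397, 0.0646]
ee_rot: [-3.14, 0.001, -1.626]
force: [0.7, -0.4, 0.7]
width: 0.0
gripper_force: 0.0
```

Run:
```python
from h import *
f=arm.grab_frame("top"); save(f,"top2.png",(270,180,430,310),4)
```

```text
(no output)
```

View pics/top2.png

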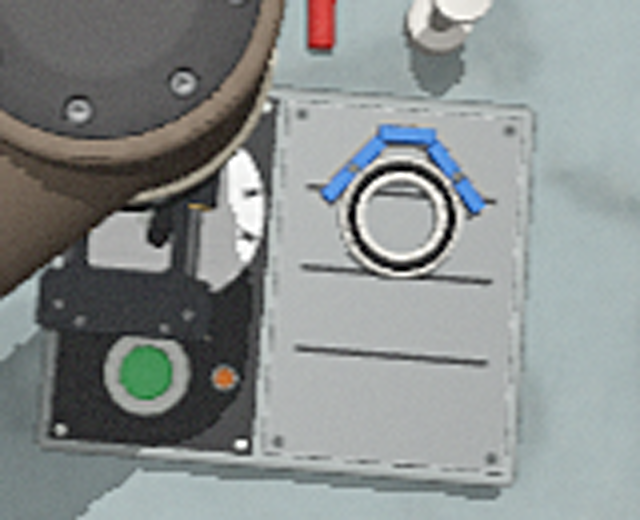

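The ring sits against both jaws at crop (400,217). The arm hides the selector, so I'll back off and look with the wrist camera.

Emit:
{"op": "servo_tool", "data": {"deltas": [[1, -6, 0, 0, 0, 0, 0], [1, -8, 0, -5, 0, 0, 0], [1, -10, 0, -20, 0, 0, 0], [1, -20, 0, -30, 0, 0, 0], [1, -20, 0, -30, 0, 0, 0], [1, -20, 0, -20, 0, 0, 0], [1, 0, 0, 0, 0, 0, 0], [1, 0, 0, 0, 0, 0, 0]]}}

```text
t: 13.55
eef_pos: [0.5993, 0.3254, 0.1703]
ee_rot: [-3.139, 0.002, -1.622]
force: [-0.1, -0.6, 0.3]
width: 0.0004
gripper_force: 0.0
```

Run:
```python
from h import *
f=arm.grab_frame("wrist"); save(f,"w3.png")
for th in (42,12,-18,-48): print(th,pix(f,[.5625+.044*np.cos(np.radians(th)),.2262+.044*np.sin(np.radians(th)),.053]).round())
print(pix(f,[.5625,.2262,.083]).round())
see(f,["bearing_centre","selector_tip"])
```

```text
42 [319. 121.]
12 [307.  99.]
-18 [307.  72.]
-48 [319.  48.]
[357.  81.]
bearing_centre 0.68 [0.4272 0.3542 0.0122] [467. 201.]
bearing_centre 0.66 [0.7297 0.3297 0.0209] [204. 195.]
selector_tip 0.67 [0.5673 0.2266 0.0846] [351.  82.]
```

View pics/w3.png

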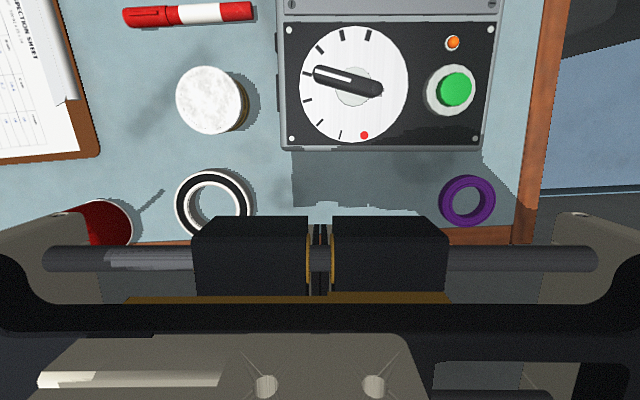

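The red dot is at (364,135). Marks 1 to 3 follow clockwise at (340,135), (316,122) and (307,100). The bar covers the fourth, pointing at (308,70), and 5 to 7 come after, so it is at level 4. Next is the key.

Emit:
{"op": "servo_tool", "data": {"deltas": [[1, 19, 23, 0, 0, 0, 0], [1, 19, 23, 0, 0, 0, 0], [1, 19, 23, 0, 0, 0, 0], [1, 19, 23, 0, 0, 0, 0], [1, 21, 24.5, 0, 0, 0, 0], [1, 0, 0, 25, 0, 0, 0], [1, 0, 0, 25, 0, 0, 0], [1, 0, 0, 20, 0, 0, 0], [1, 0, 0, 10, 0, 0, 0], [1, 0, 0, 5, 0, 0, 0], [1, 0, 0, 0, 0, 0, 0], [1, 0, 0, 0, 0, 0, 0]]}}

```text
t: 14.7
eef_pos: [0.4777, 0.2328, 0.0839]
ee_rot: [-3.141, -0.0, -1.625]
force: [0.6, -0.5, 1.0]
width: 0.0001
gripper_force: 0.0
```

Emit:
{"op": "servo_tool", "data": {"deltas": [[1, -1.5, 0, 5, 0, 0, 0], [1, 0, 0, 4, 0, 0, 0], [1, 0, 0, 3, 0, 0, 0], [1, 0, 0, 2, 0, 0, 0], [1, 0, 0, 2, 0, 0, 0], [1, 0, 0, 1, 0, 0, 0], [1, 0, 0, 0, 0, 0, 0], [1, 0, 0, 0, 0, 0, 0], [1, 0, 0, 0, 0, 0, 0]]}}

```text
t: 15.45
eef_pos: [0.478, 0.2348, 0.0681]
ee_rot: [-3.14, 0.001, -1.624]
force: [-4.3, -0.5, 14.7]
width: 0.0004
gripper_force: 7.4
```

Emit:
{"op": "servo_tool", "data": {"deltas": [[1, 0, 0, -4, 0, 0, 0], [1, 0, 0, -8, 0, 0, 0], [1, 0, 0, -20, 0, 0, 0], [1, 0, 0, -35, 0, 0, 0], [1, 0, 0, -35, 0, 0, 0], [1, 0, 0, -30, 0, 0, 0], [1, -20, 30, -20, 0, 0, 0], [1, -30, 0, 0, 0, 0, 0], [1, -40, 0, 0, 0, 0, 0], [1, -40, 0, 0, 0, 0, 0], [1, 0, 0, 0, 0, 0, 0], [1, 0, 0, 0, 0, 0, 0]]}}

```text
t: 16.45
eef_pos: [0.4538, 0.3669, 0.2177]
ee_rot: [3.14, -0.002, -1.623]
force: [0.3, -0.4, -0.3]
width: 0.0005
gripper_force: 0.0
```

Run:
```python
from h import *
f=arm.grab_frame("top"); save(f,"top3.png",(220,120,440,310),3)
```

```text
(no output)
```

View pics/top3.png

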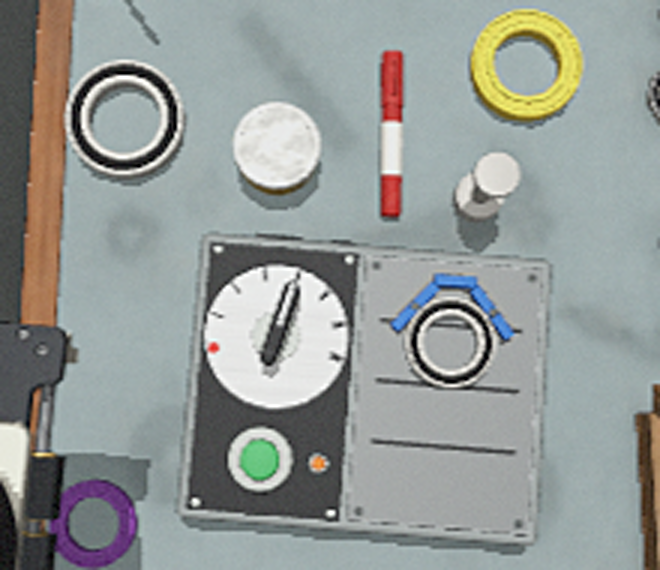

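The ring is seated in the stop at (450,343), the bar points at the fourth mark at (297,272), the key is up at (260,458), the bystanders haven't moved and the arm is clear.

```bash
python3 -c "
from station import arm
print(arm.job_done())"
```

```text
the job is handed in; nothing more can be done
None
```

I've handed in the job: the bearing rests against both jaws of the V-stop, the selector is at level 4, the start key went down about 5.9 mm and came back up, and the arm is clear; the hand-in gave no verdict, so this is from the final pictures and force readings.

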